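Gauge the keyways and set the shallow block aside

TASK

One of the two steel blocks has its keyway cut too shallow. Take the dial depth gauge from its stand, press it gently onto a block with the sprung probe in the keyway until the gauge's base sits flat, hold it there for a second and read the depth; then stand the gauge back on its stand and set (do not drop) the block with the shallower keyway in the empty black tray, keyway up, leaving the other block on the bench and everything else undisturbed.

Things in the scene. Friction and masses are not known exactly. Their poses are not given: they have to be found in the camera images.
- gauge: dial depth gauge, 0.28 kg, upright on its stand; origin at the centre of its base's flat underside, z up. Steel base 50 mm (x) by 18 mm (y) by 8 mm; above it a round dial 40 mm across, 14 mm thick, z 11 to 51 mm, face towards +x; on top a square black grip 18 by 18 mm, z 50 to 98 mm, held from above. A round-ended steel probe, 4 mm in diameter, sticks out 12 mm below the base's centre.
- gauge_grip (a point): middle of the gauge's black grip, 76 mm above the base's underside
- dial (a point): centre of the dial's white face. Its black needle (14 mm) points straight up with the probe fully out and turns clockwise, seen facing the dial, 0.25 rad for each mm the probe is pushed in
- probe_tip (a point): the lower end of the gauge's probe
- probe (a joint): how far the probe is pushed in (m): 0 fully out, 0.012 level with the base. Base flat on a block, probe on the keyway floor: keyway depth = 0.012 minus this; 0.012 means it missed the keyway. Spring: 3 N at first, 6 N fully in; in either keyway it lifts the gauge's own weight, so the gauge must be pressed to sit flat.
- block_a: one of two loose steel blocks alike outside, 64 (x) by 36 (y) by 30 mm high, 0.35 to 0.65 kg; origin at the centre of the underside, z up. In its top a blind keyway 6 mm wide (x) and 24 mm long (y, centred, ends closed); its centre line lies 3 to 6 mm off the block's middle in x, to either side. One block's keyway is 5 mm deep, the other's 9 mm; they look the same from above and only gauging tells which is which
- block_b: one of two loose steel blocks alike outside, 64 (x) by 36 (y) by 30 mm high, 0.35 to 0.65 kg; origin at the centre of the underside, z up. In its top a blind keyway 6 mm wide (x) and 24 mm long (y, centred, ends closed); its centre line lies 3 to 6 mm off the block's middle in x, to either side. One block's keyway is 5 mm deep, the other's 9 mm; they look the same from above and only gauging tells which is which
- stand: fixed gauge stand, origin at the centre of its underside; grey foot 70 (x) by 50 (y) by 6 mm; two aluminium uprights, level tops 28 mm up, each 22 by 34 mm (x, y), with a 20 mm gap between them (x -10 to 10 mm) where the probe hangs while the gauge's base bridges the uprights, its x along the stand's x, either way round
- tray: fixed empty black parts tray, 130 mm (x) by 150 mm (y), 14 mm high, walls 4 mm, floor not more than 5 mm thick; origin at the centre of its underside
- jar: bystander: empty glass jar, 60 mm across, 70 mm high; origin at the centre of its underside
- tin: bystander: flat round aluminium tin, 68 mm across, 28 mm high; origin at the centre of its underside
- screwdriver: bystander: screwdriver, 150 mm long, lying on the bench
Not all that is in view belongs to the job. What is shaped like the gauge but purple is not meant.

How it is judged:
On the way:
1. the gauge's base sits flat (within 1 mm and 0.04 rad) on one of the blocks with its probe at least 3 mm down in the keyway, for 0.5 s (((z of gauge in the frame of block_a below 0.031 m and z of probe_tip in the frame of block_a below 0.027 m and x of gauge in the frame of block_a between -0.02 and 0.02 m and y of gauge in the frame of block_a between -0.016 and 0.016 m and angle between each of gauge, block_a's own z axis and vertical below 0.04 rad) or (z of gauge in the frame of block_b below 0.031 m and z of probe_tip in the frame of block_b below 0.027 m and x of gauge in the frame of block_b between -0.02 and 0.02 m and y of gauge in the frame of block_b between -0.016 and 0.016 m and angle between each of gauge, block_b's own z axis and vertical below 0.04 rad))), for 0.5 s.
At the end, for the whole second after the job is handed in: shallower block flat on the tray floor (0.08 rad), keyway up; other block upright on the bench within 60 mm of its start; gauge upright on its stand (base on the uprights within 2 mm and 0.06 rad, within 9 mm of the middle), probe hanging free; all at rest (x of block_a in the frame of tray between -0.045 and 0.045 m and y of block_a in the frame of tray between -0.06 and 0.06 m and height (world z) of block_a below 0.008 m and angle between each of block_a, block_b's own z axis and vertical below 0.08 rad and height (world z) of block_b below 0.003 m and distance of block_b from where it was at the start of the episode below 0.06 m and horizontal distance between gauge and stand below 0.009 m and z of gauge in the frame of stand between 0.026 and 0.03 m and angle between gauge's own z axis and vertical below 0.06 rad and value of joint probe below 0.0015 m and linear speed of each of block_a, block_b, gauge below 0.02 m/s); the robot touches nothing.
It fails at once if the gauge is pressed on a block with more than 40 N (contact force between gauge and block_a above 40 N or contact force between gauge and block_b above 40 N).
It fails at once if a block or the gauge is dropped (moves faster than 0.5 m/s out of the gripper) ((linear speed of block_a above 0.5 m/s and contact force between the fingers and block_a below 0.1 N) or (linear speed of block_b above 0.5 m/s and contact force between the fingers and block_b below 0.1 N) or (linear speed of gauge above 0.5 m/s and contact force between the fingers and gauge below 0.1 N)).
It fails at once if a block or the gauge is tipped over (angle between any of block_a, block_b, gauge's own z axis and vertical above 1 rad).
It fails at once if the jar, tin or screwdriver is moved more than 20 mm (distance of any of jar, tin, screwdriver from where it was at the start of the episode above 0.02 m).
It also fails if it takes over 72 s, if anything falls off the work surface, if the arm or the gripper's body presses on something with over 40 N, if the wrist force passes 120 N, or if a joint passes its speed limit or range.

ROBOT

A 6-joint arm with a two-finger parallel gripper is mounted at the origin on the work surface. World frame = base frame: x ahead of the robot, y to its left, z up, the work surface at z = 0. Lengths are in m, angles in rad, forces in N, time in s.
With the tool pointing down it reaches from about 0.3 to 0.875 m from the base axis. Payload 4.2 kg.
Tool frame: the origin (TCP) lies on the front face of the gripper's body, between the roots of the fingers; the fingertips stand 73 mm ahead of it and the grasp point (between the pads) lies 54 mm ahead of it; x points along the fingers, y is the direction in which the jaws open and shut, and the axes are right-handed (so a half turn about x gives the same grasp; the last joint's range is limited). The gripper opens to 85 mm and grips with 20 to 120 N. Pads are 22 mm wide; open, the fingers measure 114 mm over their backs; the gripper's body (76 mm by 85 mm) begins 54 mm behind the grasp point. The pads swing forward as they close: fully open they stand 13 mm farther back than shut.
Start: joints at [1.113, 0.32, 1.565, -0, 1.257, -0.02], TCP at [0.244, 0.521, 0.304] pointing down, gripper open.
Joint ranges: [-3.11, 3.11], [-0.84, 2.01], [0.21, 2.61], [-1.34, 4.49], [0.05, 2.63], [-2.56, 2.56]. Speed limits (rad/s): [2.57, 2.57, 3.14, 3.14, 3.14, 3.14].

INTERFACE

Orientations are given as a unit quaternion [x, y, z, w].
In Python, from rig import robot gives the robot as it stands.
- The arm moves only by the tool arm_command, never from a script. Its argument "plan" is a list of rows, each an object with "delta_pos": the shift along the tool's x, y, z in mm, a list of three; "yaw": the turn about the tool's x in degrees. In form: [{"delta_pos": [tx, ty, tz], "yaw": yaw}, ...]. A call has exactly 8 rows; each row shifts and turns the commanded pose from where the row before left it, along the tool's axes as they then stand; what a row does not reach is not made up. A row lasts 1/8 s, in which the tool goes at most 62.5 mm and 10.7 degrees, less where a joint would pass 70% of its speed; a pose out of reach is approached as far as the arm can. A call is refused whole if a number of a shift passes 62.5 or a number of a turn 10.7, either way. A call with a gripper value outside its range is refused whole. "hand" is the opening, from 0 (shut) to 1 (fully open), set as the call begins (left out, the last holds). The fingers move at their own pace and stop on an object; "squeeze" is the grip in N (left out, the last holds). Time passes only in rows, so rows that do not move let the fingers close, or fill a call up. It gives the time, the measured TCP pose, the force and the opening at its end, in the units of the state.
- robot.get_state(): the state, without advancing time (a new reading comes with each control period).
- robot.capture(name): name is "side" or "top" or "wrist"; returns (picture, depth): 400x640x3 uint8, blue, green, red; 400x640 float32, m along the optical axis (not along the pixel's ray), 0 where there is no reading.
- robot.get_calibration(name): a dict with "fx", "fy", "cx", "cy" (pixels), "pose" (4x4, takes a point from camera to world coordinates); the wrist camera has in their place "T_tool_cam" (4x4, takes a point from camera to tool coordinates, whose origin is the TCP and whose axes are the tool frame's). Camera axes: x right, y up, looking along -z (the intrinsics and any distortion apply to the point x, -y, -z); pixel columns grow to the right and rows downward; lengths in m; the calibration is good to about 2 mm. A picture is of the moment at which its call begins: read the wrist's pose just before it. get_calibration takes no time and is no camera call.
- robot.finish_job(): hands the job in, once; it reports no verdict.
The state is a dict: "clock": time; "qpos": joint angles; "joint_velocities": joint speeds; "joint_efforts": joint torques, N m; "eef_pos": TCP position; "orientation": TCP orientation; "contact_force": force on the tool from outside, world axes, zero at the start; "ft_torque": the same for the moment, N m; "grip_width": finger opening in m.
Only numpy, scipy, OpenCV 4.12 (cv2) and the standard library are available. Lean on these libraries where they do the work, as an engineer would, in place of code of your own. Each camera call takes 0.05 s, during which the arm holds its last target. There are 200 camera calls.

## Working session

There is one attempt and no reset: what is moved stays moved. The work goes in short steps, Python scripts to look and compute and a tool call to move; the robot and the scene stay as the last step left them, time stands still between calls to the robot, and variables do not carry over. Pictures are saved under pics/ and viewed, about 8 in all and at most 12, crops included, and the job is handed in when it is done.

Besides the shell and the picture viewer there is one more tool, called after "Emit:" in YAML: its name, and indented under it one key for each argument. arm_command: Moves the arm, as the interface text tells. Its arguments: {"type":"object","properties":{"plan":{"type":"array"},"hand":{"type":"number"},"squeeze":{"type":"number"}},"required":["plan"]}

```bash
mkdir -p pics; python3 - <<'E'
from rig import robot
import cv2,numpy as np
np.set_printoptions(precision=4,suppress=True)
s=robot.get_state();print({k:np.round(v,4) for k,v in s.items()})
for n in("top","side"):
    im,d=robot.capture(n);cv2.imwrite(f"pics/{n}0.png",im);np.save(f"pics/{n}0.npy",d)
for n in("top","side","wrist"):print(n,robot.get_calibration(n))
E
```

```text
{'clock': np.float64(0.0), 'qpos': array([ 1.113 ,  0.3203,  1.5657, -0.    ,  1.2574, -0.02  ]), 'joint_velocities': array([-0.0003, -0.0004,  0.0012,  0.0006,  0.0001, -0.0006]), 'joint_efforts': array([ -0.0006, -41.5525, -23.4162,  -0.0001,   0.0082,   0.    ]), 'eef_pos': array([0.2436, 0.5205, 0.3031]), 'orientation': array([ 0.1529,  0.6904, -0.1542,  0.6901]), 'contact_force': array([-0.6473, -0.216 , -0.307 ]), 'ft_torque': array([ 0.0206,  0.0423, -0.0836]), 'grip_width': np.float64(0.0857)}
top {'fx': 520.2084109317899, 'fy': 520.2084109317899, 'cx': 321.10802216711704, 'cy': 205.48577942581204, 'pose': array([[ 0.0251,  0.9938, -0.1087,  0.3737],
       [-0.9995,  0.0272,  0.0182, -0.0026],
       [ 0.021 ,  0.1082,  0.9939,  1.4922],
       [ 0.    ,  0.    ,  0.    ,  1.    ]])}
side {'fx': 503.0322188049959, 'fy': 503.0322188049959, 'cx': 322.90586818604436, 'cy': 193.73197806887595, 'pose': array([[ 0.8303,  0.3896, -0.3985,  0.0915],
       [-0.5571,  0.5603, -0.613 , -0.6907],
       [-0.0155,  0.7309,  0.6823,  0.8553],
       [ 0.    ,  0.    ,  0.    ,  1.    ]])}
wrist {'fx': 343.60080441277773, 'fy': 343.60080441277773, 'cx': 315.2738080681705, 'cy': 194.12335103197296, 'T_tool_cam': array([[-0.001 ,  0.3175, -0.9483, -0.0706],
       [ 1.    ,  0.0002, -0.001 , -0.0015],
       [-0.0002, -0.9483, -0.3175, -0.0799],
       [ 0.    ,  0.    ,  0.    ,  1.    ]])}
```

View pics/top0.png

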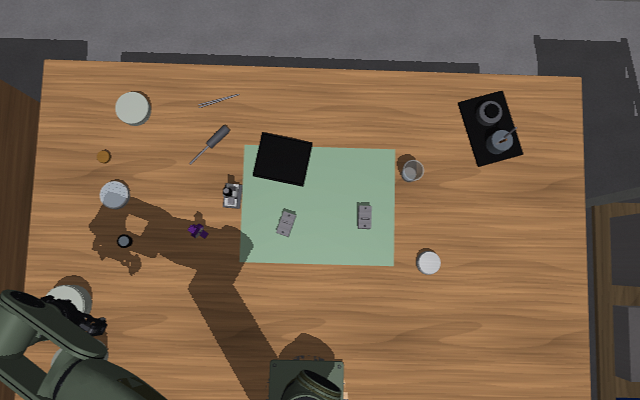

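View pics/side0.png

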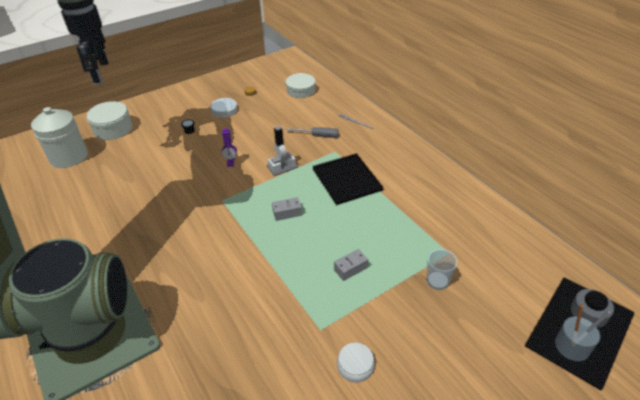

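Top view: gauge and stand at about (231,193), blocks at (286,222) and (364,215), tray at (283,159) and the purple decoy at (197,231). The side view agrees.

```bash
cat > h.py <<'E'
from rig import robot
import cv2,numpy as np
from scipy.spatial.transform import Rotation as R
np.set_printoptions(precision=4,suppress=True)
def tool():
    s=robot.get_state();T=np.eye(4);T[:3,:3]=R.from_quat(s["orientation"]).as_matrix();T[:3,3]=s["eef_pos"];return T,s
def cam(n):
    c=robot.get_calibration(n)
    return c,(c["pose"] if n!="wrist" else tool()[0]@c["T_tool_cam"])
def onplane(c,P,uv,z):
    uv=np.atleast_2d(uv).astype(float)
    d=np.c_[(uv[:,0]-c["cx"])/c["fx"],-(uv[:,1]-c["cy"])/c["fy"],-np.ones(len(uv))]@P[:3,:3].T
    return P[:3,3]+d*((z-P[2,3])/d[:,2])[:,None]
def proj(c,P,X):
    p=(np.atleast_2d(X)-P[:3,3])@P[:3,:3]
    return np.c_[c["cx"]-c["fx"]*p[:,0]/p[:,2],c["cy"]+c["fy"]*p[:,1]/p[:,2]]
def cloud(c,P,d):
    v,u=np.mgrid[:d.shape[0],:d.shape[1]]
    X=np.stack([(u-c["cx"])/c["fx"]*d,-(v-c["cy"])/c["fy"]*d,-d],-1)
    return X@P[:3,:3].T+P[:3,3]
def rect(pts):
    (cx,cy),(w,h),a=cv2.minAreaRect(np.float32(pts[:,:2]));
    if w<h: w,h,a=h,w,a+90
    return np.array([cx,cy,w,h,(a+90)%180-90])   # centre, long, short, long-axis angle deg
E
python3 - <<'E'
from h import *
c,P=cam("top");im=cv2.imread("pics/top0.png");d=np.load("pics/top0.npy");X=cloud(c,P,d)
print("table z",np.median(X[200:260,340:350,2]))
hsv=cv2.cvtColor(im,cv2.COLOR_BGR2HSV)
def comp(m,z,box):
    M=np.zeros(m.shape,np.uint8);a,b,e,f=box;M[b:f,a:e]=m[b:f,a:e]
    n,l,st,ce=cv2.connectedComponentsWithStats(M);i=1+np.argmax(st[1:,4])
    cn=cv2.findContours((l==i).astype(np.uint8),0,2)[0][0][:,0]
    print(st[i],np.median(X[l==i][:,2]),rect(onplane(c,P,cn,z)))
grey=((hsv[...,1]<60)&(X[...,2]>.015)).astype(np.uint8)
for b in((265,200,310,245),(345,195,385,235)):comp(grey,.03,b)
comp((hsv[...,2]<45).astype(np.uint8),.014,(245,125,320,195))
comp((hsv[...,1]<60).astype(np.uint8),.02,(215,175,245,212))
sub=im[140:250,180:390];cv2.imwrite("pics/z.png",cv2.resize(sub,None,fx=3.8,fy=3.8,interpolation=cv2.INTER_CUBIC))
print(X[176:212:3,220:245:3,2].round(3))
E
```

```text
table z 0.0015467730212093134
[277 211  19  26 299] 0.030276829129094684 [  0.4789   0.0685   0.0663   0.0366 -18.6014]
[358 206  14  23 302] 0.030314945827742745 [ 0.5043 -0.1528  0.0628  0.0368  0.8405]
[ 253  132   59   54 2308] 0.0050628822655438555 [ 0.6678  0.0864  0.1486  0.1315 79.6047]
[223 175  22  37 514] 0.02628542815313606 [0.5633 0.2205 0.1034 0.0596 2.3522]
[[ 0.002 -0.006  0.003 -0.003  0.003  0.005 -0.001 -0.004  0.004]
 [ 0.002 -0.    -0.006  0.004  0.001  0.003  0.003  1.492  0.001]
 [ 0.003  0.001 -0.003  0.002  0.002 -0.001 -0.002 -0.002  0.003]
 [ 0.001  0.003  0.006  0.029  0.03   0.027  0.031  0.01  -0.   ]
 [ 0.006  0.002  0.129  0.121  0.036  0.033  0.029  0.002  0.006]
 [ 0.004  0.122  0.127  0.127  0.09   0.071  0.025  0.005  0.001]
 [-0.003  0.07   0.118  0.125  0.083  0.073 -0.001  0.009 -0.003]
 [ 0.003 -0.003  0.004  0.035  0.042  0.044  0.009  0.006  0.002]
 [ 0.005 -0.002  0.03   0.039  0.039  0.034  0.008  0.003 -0.005]
 [-0.001  0.002  0.032  0.035  0.038  0.023  0.008  0.002  0.007]
 [ 0.004  0.007  0.011  0.016  0.015  0.028  0.007  0.001 -0.003]
 [ 0.002  0.003  0.008  0.    -0.007  0.001  0.007  0.002  0.007]]
```

View pics/z.png

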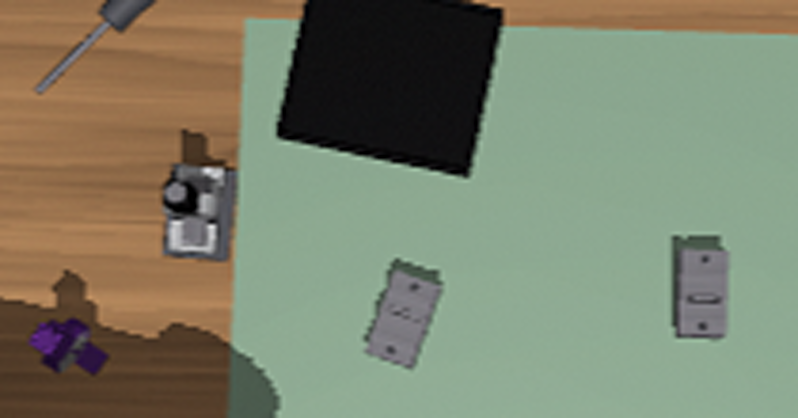

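```bash
python3 - <<'E'
from h import *
c,P=cam("top");X=cloud(c,P,np.load("pics/top0.npy"))
m=np.zeros(X.shape[:2],bool);m[175:212,215:250]=True
for lo,hi in((.115,.14),(.06,.1),(.022,.045)):
    Y=X[m&(X[...,2]>lo)&(X[...,2]<hi)];print(lo,len(Y),np.median(Y,0),rect(Y))
print(tool()[0])
im=cv2.imread("pics/side0.png");cv2.imwrite("pics/s1.png",cv2.resize(im[115:185,210:340],None,fx=6,fy=6,interpolation=cv2.INTER_CUBIC))
E
```

```text
0.115 54 [0.5547 0.2233 0.1268] [ 0.5557  0.2235  0.0189  0.0188 81.2217]
0.06 47 [0.5531 0.2123 0.0727] [  0.5532   0.2223   0.0386   0.0151 -79.4284]
0.022 178 [0.5461 0.2223 0.0309] [ 0.558   0.2247  0.0638  0.0337 -3.7697]
[[-0.0007  0.4239  0.9057  0.2436]
 [-0.0015  0.9057 -0.4239  0.5205]
 [-1.     -0.0016 -0.      0.3032]
 [ 0.      0.      0.      1.    ]]
```

View pics/s1.png

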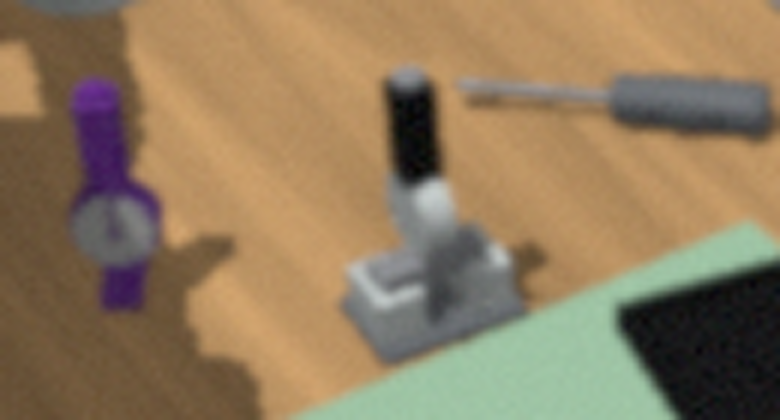

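Emit:
arm_command:
  plan:
    - {"delta_pos":[0,-17,51],"yaw":0}
    - {"delta_pos":[0,-17,51],"yaw":0}
    - {"delta_pos":[0,-17,51],"yaw":0}
    - {"delta_pos":[0,-17,51],"yaw":0}
    - {"delta_pos":[0,-17,51],"yaw":0}
    - {"delta_pos":[0,-17,51],"yaw":0}
    - {"delta_pos":[0,-17,51],"yaw":0}
    - {"delta_pos":[0,-17,51],"yaw":0}
  hand: 1

```text
clock: 1.1
eef_pos: [0.5566, 0.2232, 0.3035]
orientation: [0.154, 0.69, -0.154, 0.69]
contact_force: [0.3, 0.0, -0.7]
grip_width: 0.0855
```

Emit:
arm_command:
  plan:
    - {"delta_pos":[0,0,0],"yaw":-8.5}
    - {"delta_pos":[0,0,0],"yaw":-8.5}
    - {"delta_pos":[0,0,0],"yaw":-8}
    - {"delta_pos":[0,0,0],"yaw":0}
    - {"delta_pos":[0,0,0],"yaw":0}
    - {"delta_pos":[0,0,0],"yaw":0}
    - {"delta_pos":[0,0,0],"yaw":0}
    - {"delta_pos":[0,0,0],"yaw":0}

```text
clock: 2.1
eef_pos: [0.5556, 0.2247, 0.3039]
orientation: [0.001, 0.707, -0.001, 0.707]
contact_force: [0.4, 0.1, 0.4]
grip_width: 0.0853
```

```bash
python3 - <<'E'
from h import *
T,s=tool();print(T,s["clock"])
im,d=robot.capture("wrist");cv2.imwrite("pics/w1.png",im);np.save("pics/w1.npy",d)
E
```

```text
[[ 0.0001  0.0017  1.      0.5556]
 [ 0.0001  1.     -0.0017  0.2247]
 [-1.      0.0001  0.0001  0.3039]
 [ 0.      0.      0.      1.    ]] 2.1
```

View pics/w1.png

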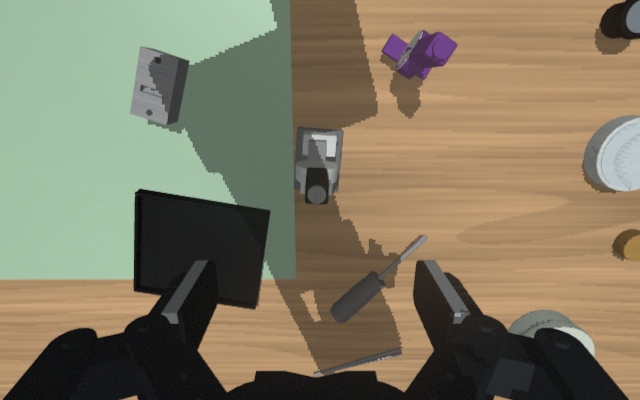

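```bash
python3 - <<'E'
from h import *
c,P=cam("wrist");im=cv2.imread("pics/w1.png");d=np.load("pics/w1.npy");X=cloud(c,P,d)
hsv=cv2.cvtColor(im,cv2.COLOR_BGR2HSV)
m=np.zeros(d.shape,bool);m[115:215,285:355]=True
t=m&(X[...,2]>.118)&(X[...,2]<.135);Y=X[t];print("grip top",len(Y),np.median(Y,0),rect(Y))
u,v=np.nonzero(t)[::-1];print(u.min(),u.max(),v.min(),v.max(), onplane(c,P,[u.mean(),v.mean()],.126))
for lo,hi in((.06,.08),(.031,.042),(.02,.031),(.003,.012)):
    Y=X[m&(X[...,2]>lo)&(X[...,2]<hi)];print(lo,len(Y),np.median(Y,0),rect(Y))
b=((hsv[...,1]<40)&(hsv[...,2]>165)&m);u,v=np.nonzero(b)[::-1];print("bright",len(u),rect(onplane(c,P,np.c_[u,v],.028)))
cv2.imwrite("pics/w1z.png",cv2.resize(im[110:220,270:370],None,fx=5.4,fy=5.4,interpolation=cv2.INTER_CUBIC))
E
```

```text
grip top 574 [0.5555 0.224  0.1275] [ 0.5575  0.2237  0.0183  0.0177 -0.639 ]
305 328 179 204 [[0.5563 0.2237 0.126 ]]
0.06 447 [0.5541 0.2207 0.0711] [ 0.5584  0.224   0.0392  0.0158 87.2093]
0.031 363 [0.5421 0.2246 0.0366] [ 0.5424  0.2245  0.0193  0.0179 -2.4927]
0.02 554 [0.5369 0.2317 0.0287] [ 0.5595  0.2255  0.0635  0.0339 -3.9638]
0.003 857 [0.548  0.2237 0.0065] [ 0.5649  0.2248  0.1095  0.0709 -1.7018]
bright 271 [ 0.5456  0.2382  0.0462  0.0222 23.3386]
```

View pics/w1z.png

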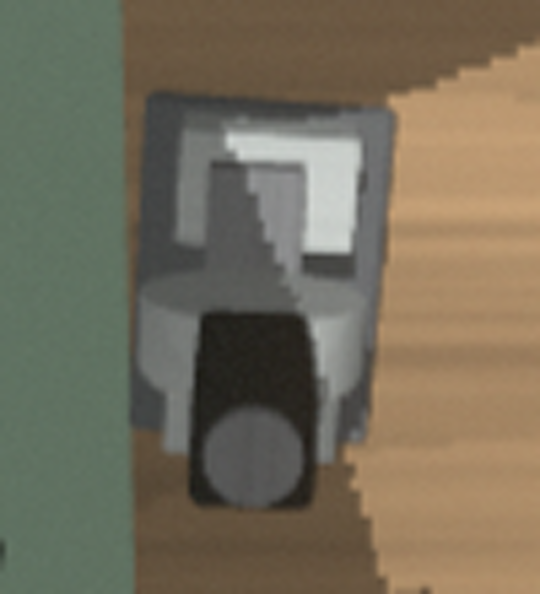

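The grey dial back faces the camera at zoom (250,320), so the face points to +x. The grip top is at zoom (255,455), and the gauge and stand are turned about -3°. I'll grasp it now.

Emit:
arm_command:
  plan:
    - {"delta_pos":[20,-1,1],"yaw":3}
    - {"delta_pos":[30,0,0],"yaw":0}
    - {"delta_pos":[30,0,0],"yaw":0}
    - {"delta_pos":[25,0,0],"yaw":0}
    - {"delta_pos":[20,0,0],"yaw":0}
    - {"delta_pos":[12,0,0],"yaw":0}
    - {"delta_pos":[5,0,0],"yaw":0}
    - {"delta_pos":[0,0,0],"yaw":0}
  hand: 0.6

```text
clock: 3.15
eef_pos: [0.5568, 0.2237, 0.1622]
orientation: [0.019, 0.707, -0.019, 0.707]
contact_force: [-0.8, 0.2, 1.1]
grip_width: 0.0514
```

Emit:
arm_command:
  plan:
    - {"delta_pos":[0,0,0],"yaw":0}
    - {"delta_pos":[0,0,0],"yaw":0}
    - {"delta_pos":[0,0,0],"yaw":0}
    - {"delta_pos":[0,0,0],"yaw":0}
    - {"delta_pos":[0,0,0],"yaw":0}
    - {"delta_pos":[0,0,0],"yaw":0}
    - {"delta_pos":[0,0,0],"yaw":0}
    - {"delta_pos":[0,0,0],"yaw":0}
  hand: 0
  squeeze: 50

```text
clock: 4.15
eef_pos: [0.5571, 0.224, 0.1627]
orientation: [0.02, 0.706, -0.019, 0.707]
contact_force: [1.0, 2.8, 5.7]
grip_width: 0.0176
```

```bash
python3 - <<'E'
from h import *
T,s=tool();print(T,s["clock"],s["grip_width"],s["contact_force"],s["qpos"])
im,d=robot.capture("wrist");cv2.imwrite("pics/w2.png",im);np.save("pics/w2.npy",d)
E
```

```text
[[ 0.0017  0.0539  0.9985  0.5571]
 [ 0.0012  0.9985 -0.0539  0.224 ]
 [-1.      0.0013  0.0017  0.1627]
 [ 0.      0.      0.      1.    ]] 4.15 0.017576015139478162 [1.0402 2.7615 5.6546] [ 0.363   0.4761  1.6998  0.0006  0.9637 -1.1542]
```

View pics/w2.png

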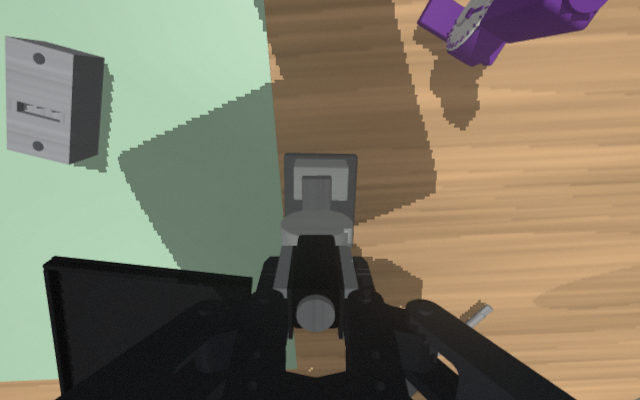

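Emit:
arm_command:
  plan:
    - {"delta_pos":[-10,0,0],"yaw":0}
    - {"delta_pos":[-25,0,0],"yaw":0}
    - {"delta_pos":[-25,-15,-6],"yaw":0}
    - {"delta_pos":[0,-40,-16],"yaw":0}
    - {"delta_pos":[0,-45,-18],"yaw":0}
    - {"delta_pos":[0,-45,-18],"yaw":0}
    - {"delta_pos":[0,-43,-17],"yaw":0}
    - {"delta_pos":[0,-25,-10],"yaw":0}

```text
clock: 5.2
eef_pos: [0.4581, 0.0136, 0.2214]
orientation: [0.019, 0.708, -0.02, 0.706]
contact_force: [0.5, 0.9, -2.0]
grip_width: 0.0173
```

Emit:
arm_command:
  plan:
    - {"delta_pos":[0,0,0],"yaw":9.6}
    - {"delta_pos":[0,0,0],"yaw":9.6}
    - {"delta_pos":[0,0,0],"yaw":9.6}
    - {"delta_pos":[0,0,0],"yaw":9.6}
    - {"delta_pos":[0,0,0],"yaw":9.6}
    - {"delta_pos":[0,0,0],"yaw":9.6}
    - {"delta_pos":[0,0,0],"yaw":9.6}
    - {"delta_pos":[0,0,0],"yaw":9.6}

```text
clock: 6.2
eef_pos: [0.4593, 0.0152, 0.2214]
orientation: [0.455, 0.542, -0.456, 0.54]
contact_force: [0.3, -0.5, -3.1]
grip_width: 0.0172
```

Emit:
arm_command:
  plan:
    - {"delta_pos":[0,0,0],"yaw":9.6}
    - {"delta_pos":[0,0,0],"yaw":9.6}
    - {"delta_pos":[0,0,0],"yaw":9.5}
    - {"delta_pos":[0,0,0],"yaw":0}
    - {"delta_pos":[0,0,0],"yaw":0}
    - {"delta_pos":[0,0,0],"yaw":0}
    - {"delta_pos":[0,0,0],"yaw":0}
    - {"delta_pos":[0,0,0],"yaw":0}

```text
clock: 7.2
eef_pos: [0.4603, 0.0155, 0.2219]
orientation: [-0.574, -0.413, 0.574, -0.413]
contact_force: [0.6, -0.4, -2.1]
grip_width: 0.0174
```

```bash
python3 - <<'E'
from h import *
T,s=tool();print(T,s["clock"],s["grip_width"],s["contact_force"],s["qpos"])
im,d=robot.capture("wrist");cv2.imwrite("pics/w3.png",im);np.save("pics/w3.npy",d)
E
```

```text
[[-0.      0.948  -0.3184  0.4603]
 [ 0.0001 -0.3184 -0.948   0.0155]
 [-1.     -0.0001 -0.      0.2219]
 [ 0.      0.      0.      1.    ]] 7.2 0.017443960070574423 [ 0.5912 -0.3573 -2.1104] [0.0087 0.2151 1.9394 0.0001 0.9871 0.3326]
```

View pics/w3.png

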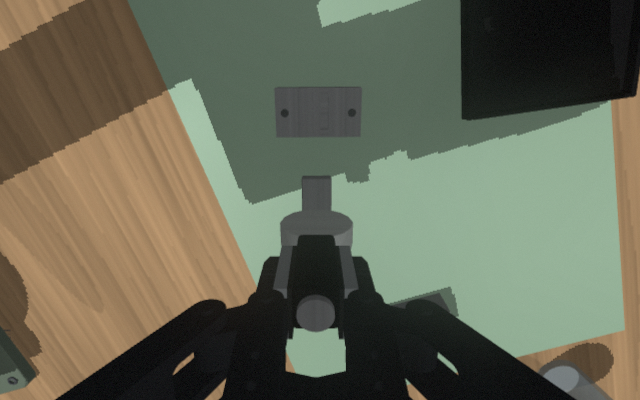

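```bash
python3 - <<'E'
from h import *
c,P=cam("wrist");T=tool()[0];im=cv2.imread("pics/w3.png");d=np.load("pics/w3.npy");X=cloud(c,P,d)
m=np.zeros(d.shape,np.uint8);m[75:150,260:380]=1
Y=((X[...,2]>.02)&(m>0)).astype(np.uint8)
cn=max(cv2.findContours(Y,0,2)[0],key=cv2.contourArea)[:,0]
r=rect(onplane(c,P,cn,.03));print("block",r,np.median(X[Y>0][:,2]))
Ti=np.linalg.inv(T);tl=lambda p:(Ti@np.r_[p,1])[:3]
print("block centre in tool",tl([r[0],r[1],.03]))
g=cv2.cvtColor(im,6).astype(float)
prof=g[105:121,280:358].mean(0);print(prof.round(0))
print("depth prof",X[106:120,300:345,2].mean(0).round(4))
for u in(300,310,320,330,340):print(u,tl(onplane(c,P,[u,113],.03)[0]))
# base of gauge in image
print("base row", g[192,290:345].round(0))
b=T[2,3]-.1347
for u in(302,331):print(tl(onplane(c,P,[u,180],b+.008)[0]))
e=im[82:142,268:368];e=cv2.normalize(e,None,0,255,cv2.NORM_MINMAX);e=cv2.createCLAHE(4,(2,2)).apply(cv2.cvtColor(e,6));cv2.imwrite("pics/w3z.png",cv2.resize(e,None,fx=7,fy=7,interpolation=cv2.INTER_CUBIC))
E
```

```text
block [  0.4817   0.0678   0.0642   0.0362 -17.8279] 0.030632280275254498
block centre in tool [ 0.1919  0.0036 -0.0563]
[76. 68. 64. 61. 61. 60. 62. 67. 74. 80. 81. 80. 78. 77. 76. 78. 79. 77.
 74. 75. 77. 77. 78. 79. 78. 77. 78. 77. 78. 79. 79. 79. 78. 78. 80. 79.
 79. 78. 78. 77. 78. 77. 77. 78. 77. 78. 78. 76. 74. 78. 77. 77. 77. 78.
 78. 79. 81. 81. 80. 78. 77. 77. 78. 78. 77. 75. 75. 75. 70. 66. 63. 62.
 63. 64. 66. 72. 79. 80.]
depth prof [0.0492 0.0303 0.0307 0.0304 0.0307 0.0307 0.0308 0.0307 0.0304 0.0309
 0.0307 0.031  0.0306 0.0306 0.0309 0.0308 0.0493 0.0307 0.0307 0.0307
 0.0309 0.0255 0.0253 0.0254 0.0255 0.0258 0.0255 0.0254 0.029  0.0308
 0.0309 0.0305 0.0308 0.0307 0.0307 0.0306 0.0306 0.0304 0.0307 0.031
 0.0304 0.0306 0.0308 0.0304 0.0306]
300 [ 0.1919 -0.0097 -0.0562]
310 [ 0.1919 -0.0023 -0.0562]
320 [ 0.1919  0.0052 -0.0562]
330 [ 0.1919  0.0127 -0.0562]
340 [ 0.1919  0.0201 -0.0562]
base row [140. 168. 169. 168. 168. 167. 168. 169. 169. 168. 166. 151.  68.  78.
  78.  77.  77.  77.  80.  77.  79.  78.  78.  78.  77.  79.  79.  77.
  77.  78.  77.  77.  76.  78.  78.  79.  81.  81.  79.  78.  82. 117.
 164. 164. 165. 164. 164. 164. 166. 165. 166. 165. 166. 164. 164.]
[ 0.1267 -0.0063 -0.023 ]
[ 0.1267  0.011  -0.023 ]
```

View pics/w3z.png

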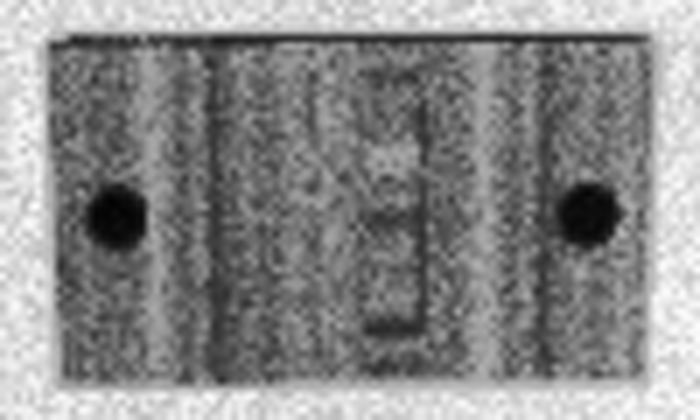

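Emit:
arm_command:
  plan:
    - {"delta_pos":[0,2,-10],"yaw":0}
    - {"delta_pos":[0,2,-16],"yaw":0}
    - {"delta_pos":[0,2.2,-16],"yaw":0}
    - {"delta_pos":[10,0,-10],"yaw":0}
    - {"delta_pos":[15,0,-4],"yaw":0}
    - {"delta_pos":[12,0,0],"yaw":0}
    - {"delta_pos":[3,0,0],"yaw":0}
    - {"delta_pos":[0,0,0],"yaw":0}

```text
clock: 8.25
eef_pos: [0.4839, 0.0663, 0.1816]
orientation: [-0.574, -0.413, 0.574, -0.412]
contact_force: [-0.3, -0.4, -2.1]
grip_width: 0.0174
```

```bash
python3 - <<'E'
from h import *
for i in range(3):
    T,s=tool();print(s["eef_pos"],s["contact_force"],T[:3,1])
E
```

```text
[0.4839 0.0663 0.1816] [-0.3023 -0.3912 -2.1326] [ 0.9477 -0.3192 -0.0005]
[0.4839 0.0663 0.1816] [-0.3023 -0.3912 -2.1326] [ 0.9477 -0.3192 -0.0005]
[0.4839 0.0663 0.1816] [-0.3023 -0.3912 -2.1326] [ 0.9477 -0.3192 -0.0005]
```

Emit:
arm_command:
  plan:
    - {"delta_pos":[1,0,0],"yaw":0}
    - {"delta_pos":[2,0,0],"yaw":0}
    - {"delta_pos":[2,0,0],"yaw":0}
    - {"delta_pos":[2,0,0],"yaw":0}
    - {"delta_pos":[1,0,0],"yaw":0}
    - {"delta_pos":[0,0,0],"yaw":0}
    - {"delta_pos":[0,0,0],"yaw":0}
    - {"delta_pos":[0,0,0],"yaw":0}

```text
clock: 9.25
eef_pos: [0.4841, 0.0666, 0.174]
orientation: [0.574, 0.413, -0.574, 0.413]
contact_force: [0.5, -0.9, -2.5]
grip_width: 0.0176
```

Emit:
arm_command:
  plan:
    - {"delta_pos":[1,0,0],"yaw":0}
    - {"delta_pos":[1,0,0],"yaw":0}
    - {"delta_pos":[1,0,0],"yaw":0}
    - {"delta_pos":[1,0,0],"yaw":0}
    - {"delta_pos":[0,0,0],"yaw":0}
    - {"delta_pos":[0,0,0],"yaw":0}
    - {"delta_pos":[0,0,0],"yaw":0}
    - {"delta_pos":[0,0,0],"yaw":0}

```text
clock: 10.25
eef_pos: [0.4841, 0.0666, 0.17]
orientation: [0.574, 0.413, -0.574, 0.413]
contact_force: [-0.3, 0.3, 1.1]
grip_width: 0.0174
```

Emit:
arm_command:
  plan:
    - {"delta_pos":[1,0,0],"yaw":0}
    - {"delta_pos":[1,0,0],"yaw":0}
    - {"delta_pos":[1,0,0],"yaw":0}
    - {"delta_pos":[0.5,0,0],"yaw":0}
    - {"delta_pos":[0,0,0],"yaw":0}
    - {"delta_pos":[0,0,0],"yaw":0}
    - {"delta_pos":[0,0,0],"yaw":0}
    - {"delta_pos":[0,0,0],"yaw":0}

```text
clock: 11.25
eef_pos: [0.4841, 0.0666, 0.1664]
orientation: [0.574, 0.413, -0.574, 0.413]
contact_force: [0.6, -0.4, 0.8]
grip_width: 0.0174
```

Emit:
arm_command:
  plan:
    - {"delta_pos":[0.5,0,0],"yaw":0}
    - {"delta_pos":[0.5,0,0],"yaw":0}
    - {"delta_pos":[0.5,0,0],"yaw":0}
    - {"delta_pos":[0.3,0,0],"yaw":0}
    - {"delta_pos":[0,0,0],"yaw":0}
    - {"delta_pos":[0,0,0],"yaw":0}
    - {"delta_pos":[0,0,0],"yaw":0}
    - {"delta_pos":[0,0,0],"yaw":0}

```text
clock: 12.25
eef_pos: [0.4841, 0.0666, 0.1647]
orientation: [0.574, 0.413, -0.574, 0.413]
contact_force: [0.2, 0.3, 3.7]
grip_width: 0.0176
```

```bash
python3 - <<'E'
from h import *
im,d=robot.capture("side");cv2.imwrite("pics/side1.png",im)
c,P=cam("side");u,v=proj(c,P,[.482,.066,.061])[0].astype(int);print(u,v,tool()[1]["contact_force"])
cv2.imwrite("pics/s1z.png",cv2.resize(im[v-30:v+30,u-40:u+40],None,fx=9,fy=9,interpolation=cv2.INTER_CUBIC))
E
```

```text
286 195 [0.1227 0.0636 3.7678]
```

View pics/s1z.png

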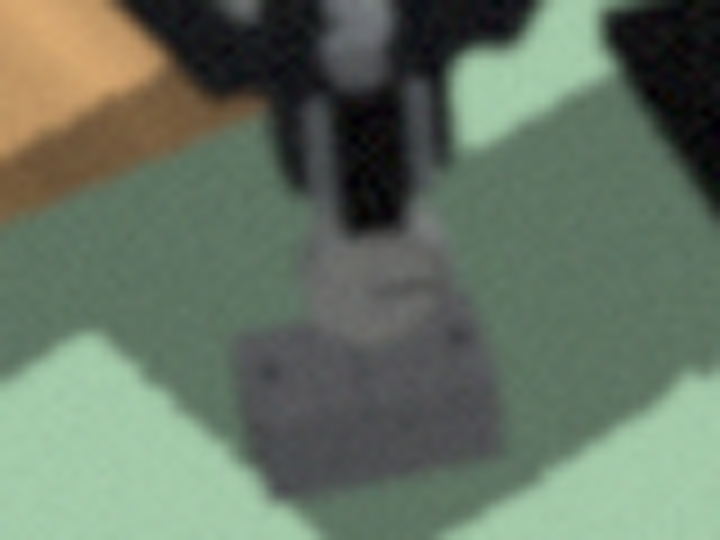

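The needle in the crop runs from about (375,292) to (430,285), pointing right at roughly 95–100°. That means the probe is about 7 mm in and the keyway is about 5 mm deep, so this is the shallow block. I'll press slightly more and hold.

Emit:
arm_command:
  plan:
    - {"delta_pos":[0.3,0,0],"yaw":0}
    - {"delta_pos":[0.3,0,0],"yaw":0}
    - {"delta_pos":[0,0,0],"yaw":0}
    - {"delta_pos":[0,0,0],"yaw":0}
    - {"delta_pos":[0,0,0],"yaw":0}
    - {"delta_pos":[0,0,0],"yaw":0}
    - {"delta_pos":[0,0,0],"yaw":0}
    - {"delta_pos":[0,0,0],"yaw":0}

```text
clock: 13.3
eef_pos: [0.4841, 0.0667, 0.1646]
orientation: [0.574, 0.413, -0.574, 0.413]
contact_force: [-1.5, 0.1, 7.3]
grip_width: 0.0173
```

Emit:
arm_command:
  plan:
    - {"delta_pos":[0.3,0,0],"yaw":0}
    - {"delta_pos":[0,0,0],"yaw":0}
    - {"delta_pos":[0,0,0],"yaw":0}
    - {"delta_pos":[0,0,0],"yaw":0}
    - {"delta_pos":[0,0,0],"yaw":0}
    - {"delta_pos":[0,0,0],"yaw":0}
    - {"delta_pos":[0,0,0],"yaw":0}
    - {"delta_pos":[0,0,0],"yaw":0}

```text
clock: 14.3
eef_pos: [0.4842, 0.0667, 0.1646]
orientation: [0.574, 0.413, -0.574, 0.413]
contact_force: [-2.5, -0.5, 10.1]
grip_width: 0.0175
```

Emit:
arm_command:
  plan:
    - {"delta_pos":[-5,0,0],"yaw":0}
    - {"delta_pos":[-15,0,0],"yaw":0}
    - {"delta_pos":[-22,0,0],"yaw":0}
    - {"delta_pos":[-18,0,0],"yaw":-9.6}
    - {"delta_pos":[0,0,0],"yaw":-9.6}
    - {"delta_pos":[0,0,0],"yaw":-9.6}
    - {"delta_pos":[0,0,0],"yaw":-9.6}
    - {"delta_pos":[0,0,0],"yaw":-9.6}

```text
clock: 15.3
eef_pos: [0.4833, 0.0665, 0.2227]
orientation: [0.354, 0.612, -0.356, 0.611]
contact_force: [0.3, -0.2, -2.4]
grip_width: 0.0171
```

Emit:
arm_command:
  plan:
    - {"delta_pos":[0,0,0],"yaw":-9.6}
    - {"delta_pos":[0,0,0],"yaw":-9.6}
    - {"delta_pos":[0,0,0],"yaw":-9.6}
    - {"delta_pos":[0,0,0],"yaw":-9.6}
    - {"delta_pos":[0,0,0],"yaw":-9.6}
    - {"delta_pos":[0,0,0],"yaw":-9.5}
    - {"delta_pos":[0,0,0],"yaw":0}
    - {"delta_pos":[0,0,0],"yaw":0}

```text
clock: 16.3
eef_pos: [0.4837, 0.0666, 0.2232]
orientation: [0.02, 0.707, -0.02, 0.706]
contact_force: [0.6, -0.4, -3.6]
grip_width: 0.0173
```

Emit:
arm_command:
  plan:
    - {"delta_pos":[0,15,6],"yaw":0}
    - {"delta_pos":[0,30,12],"yaw":0}
    - {"delta_pos":[0,35,14],"yaw":0}
    - {"delta_pos":[0,35,14],"yaw":0}
    - {"delta_pos":[0,30,12],"yaw":0}
    - {"delta_pos":[0,16,6],"yaw":0}
    - {"delta_pos":[0,0,0],"yaw":0}
    - {"delta_pos":[0,0,0],"yaw":0}

```text
clock: 17.3
eef_pos: [0.556, 0.2232, 0.2235]
orientation: [0.019, 0.707, -0.02, 0.706]
contact_force: [0.4, -0.1, -2.6]
grip_width: 0.0174
```

```bash
python3 - <<'E'
from h import *
T,s=tool();print(T,s["contact_force"])
G=np.array([.5571,.2240,.1627]);print("delta in tool mm",T[:3,:3].T@(G-T[:3,3])*1000,"ang",np.degrees(np.arctan2(T[1,1],T[0,1])))
E
```

```text
[[-0.0012  0.0543  0.9985  0.556 ]
 [-0.0009  0.9985 -0.0543  0.2232]
 [-1.     -0.0009 -0.0011  0.2235]
 [ 0.      0.      0.      1.    ]] [ 0.3936 -0.0638 -2.6302]
delta in tool mm [60.8002  0.9306  1.1179] ang 86.88799940068664
```

Emit:
arm_command:
  plan:
    - {"delta_pos":[10,1,1],"yaw":0}
    - {"delta_pos":[18,0,0],"yaw":0}
    - {"delta_pos":[16,0,0],"yaw":0}
    - {"delta_pos":[9,0,0],"yaw":0}
    - {"delta_pos":[4,0,0],"yaw":0}
    - {"delta_pos":[2.5,0,0],"yaw":0}
    - {"delta_pos":[1.3,0,0],"yaw":0}
    - {"delta_pos":[0,0,0],"yaw":0}

```text
clock: 18.3
eef_pos: [0.5578, 0.225, 0.1632]
orientation: [0.019, 0.707, -0.019, 0.707]
contact_force: [1.1, -0.1, -3.0]
grip_width: 0.0176
```

Emit:
arm_command:
  plan:
    - {"delta_pos":[0.4,-0.5,-0.5],"yaw":0}
    - {"delta_pos":[0.4,0,0],"yaw":0}
    - {"delta_pos":[0.3,0,0],"yaw":0}
    - {"delta_pos":[0,0,0],"yaw":0}
    - {"delta_pos":[0,0,0],"yaw":0}
    - {"delta_pos":[0,0,0],"yaw":0}
    - {"delta_pos":[0,0,0],"yaw":0}
    - {"delta_pos":[0,0,0],"yaw":0}

```text
clock: 19.3
eef_pos: [0.5572, 0.2245, 0.1627]
orientation: [0.019, 0.707, -0.019, 0.707]
contact_force: [-2.4, -0.7, 6.8]
grip_width: 0.0174
```

Emit:
arm_command:
  plan:
    - {"delta_pos":[0,0,0],"yaw":0}
    - {"delta_pos":[0,0,0],"yaw":0}
    - {"delta_pos":[0,0,0],"yaw":0}
    - {"delta_pos":[-5,0,0],"yaw":0}
    - {"delta_pos":[-20,0,0],"yaw":0}
    - {"delta_pos":[-30,0,0],"yaw":0}
    - {"delta_pos":[-30,0,0],"yaw":0}
    - {"delta_pos":[-20,0,0],"yaw":0}
  hand: 0.5

```text
clock: 20.3
eef_pos: [0.5575, 0.2245, 0.2688]
orientation: [0.019, 0.706, -0.019, 0.708]
contact_force: [0.7, 0.1, -0.5]
grip_width: 0.0427
```

Emit:
arm_command:
  plan:
    - {"delta_pos":[0,-32,-14],"yaw":0}
    - {"delta_pos":[0,-32,-14],"yaw":0}
    - {"delta_pos":[0,-32,-14],"yaw":0}
    - {"delta_pos":[0,-32,-14],"yaw":0}
    - {"delta_pos":[0,-32,-13],"yaw":0}
    - {"delta_pos":[0,0,0],"yaw":8}
    - {"delta_pos":[0,0,0],"yaw":7.5}
    - {"delta_pos":[0,0,0],"yaw":0}
  hand: 0.85

```text
clock: 21.3
eef_pos: [0.4796, 0.0683, 0.2672]
orientation: [0.114, 0.698, -0.114, 0.698]
contact_force: [-0.7, 0.3, 0.5]
grip_width: 0.0726
```

```bash
python3 - <<'E'
from h import *
c,P=cam("wrist");T=tool()[0]
im,d=robot.capture("wrist");cv2.imwrite("pics/w4.png",im);X=cloud(c,P,d)
print(T)
m=(X[...,2]>.02)&(X[...,2]<.04)&(abs(X[...,0]-.48)<.06)&(abs(X[...,1]-.068)<.06)
n,l,st,ce=cv2.connectedComponentsWithStats(m.astype(np.uint8));i=1+np.argmax(st[1:,4])
cn=cv2.findContours((l==i).astype(np.uint8),0,2)[0][0][:,0];r=rect(onplane(c,P,cn,.03));print(r,st[i])
print("delta tool mm",T[:3,:3].T@(np.r_[r[:2],.079]-T[:3,3])*1000,"tool y ang",np.degrees(np.arctan2(T[1,1],T[0,1])))
c,P=cam("top");im,d=robot.capture("top");cv2.imwrite("pics/top1.png",im);X=cloud(c,P,d)
Y=X[175:212,215:250].reshape(-1,3);Y=Y[(Y[:,2]>.115)&(Y[:,2]<.14)];print("grip",np.median(Y,0),rect(Y))
E
```

```text
[[ 0.0007  0.3174  0.9483  0.4796]
 [ 0.0002  0.9483 -0.3174  0.0683]
 [-1.      0.0004  0.0006  0.2672]
 [ 0.      0.      0.      1.    ]]
[  0.4815   0.0684   0.0649   0.0361 -18.5284] [ 298  137   40   69 2684]
delta tool mm [188.1788   0.6535   1.5999] tool y ang 71.49137472627734
grip [0.5541 0.2216 0.1277] [ 0.5553  0.223   0.0178  0.0174 -6.2408]
```

View pics/w4.png

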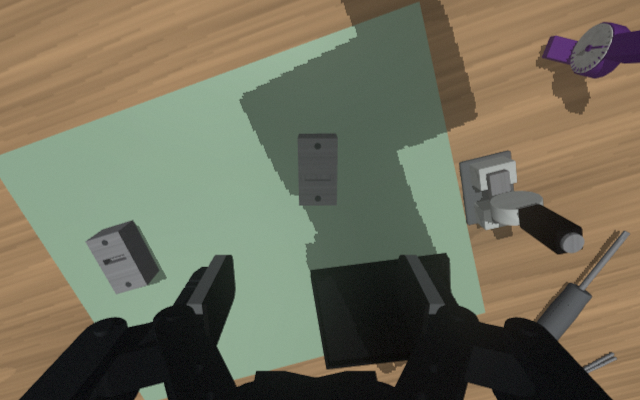

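The gauge stands on its stand at (510,205). Block 1 is centred at (318,170) and aligned with the jaws. Next I descend and grasp it.

Emit:
arm_command:
  plan:
    - {"delta_pos":[20,0.5,1],"yaw":0}
    - {"delta_pos":[35,0,0],"yaw":0}
    - {"delta_pos":[40,0,0],"yaw":0}
    - {"delta_pos":[40,0,0],"yaw":0}
    - {"delta_pos":[30,0,0],"yaw":0}
    - {"delta_pos":[15,0,0],"yaw":0}
    - {"delta_pos":[7,0,0],"yaw":0}
    - {"delta_pos":[0,0,0],"yaw":0}

```text
clock: 22.4
eef_pos: [0.4809, 0.0686, 0.0798]
orientation: [0.114, 0.698, -0.114, 0.698]
contact_force: [-0.3, 0.5, 0.8]
grip_width: 0.0725
```

Emit:
arm_command:
  plan:
    - {"delta_pos":[0,0,0],"yaw":0}
    - {"delta_pos":[0,0,0],"yaw":0}
    - {"delta_pos":[0,0,0],"yaw":0}
    - {"delta_pos":[0,0,0],"yaw":0}
    - {"delta_pos":[0,0,0],"yaw":0}
    - {"delta_pos":[0,0,0],"yaw":0}
    - {"delta_pos":[0,0,0],"yaw":0}
    - {"delta_pos":[0,0,0],"yaw":0}
  hand: 0
  squeeze: 60

```text
clock: 23.4
eef_pos: [0.4814, 0.0688, 0.0809]
orientation: [0.115, 0.697, -0.114, 0.699]
contact_force: [-0.3, 0.9, 5.6]
grip_width: 0.0346
```

Emit:
arm_command:
  plan:
    - {"delta_pos":[-3,0,0],"yaw":0}
    - {"delta_pos":[-10,0,0],"yaw":0}
    - {"delta_pos":[-15,0,0],"yaw":0}
    - {"delta_pos":[-17,0,0],"yaw":0}
    - {"delta_pos":[-10,0,0],"yaw":0}
    - {"delta_pos":[-5,0,0],"yaw":0}
    - {"delta_pos":[0,0,0],"yaw":0}
    - {"delta_pos":[0,0,0],"yaw":0}

```text
clock: 24.4
eef_pos: [0.4803, 0.0685, 0.1393]
orientation: [0.114, 0.698, -0.114, 0.697]
contact_force: [-0.4, 0.2, -5.5]
grip_width: 0.0349
```

Emit:
arm_command:
  plan:
    - {"delta_pos":[0,5,12],"yaw":0}
    - {"delta_pos":[0,13,29],"yaw":0}
    - {"delta_pos":[0,15,34],"yaw":0}
    - {"delta_pos":[0,15,34],"yaw":0}
    - {"delta_pos":[0,15,34],"yaw":0}
    - {"delta_pos":[0,9,20],"yaw":0}
    - {"delta_pos":[0,4,9],"yaw":-4}
    - {"delta_pos":[0,0,0],"yaw":-4}

```text
clock: 25.4
eef_pos: [0.6696, 0.0858, 0.1385]
orientation: [0.064, 0.704, -0.064, 0.704]
contact_force: [-0.2, 0.6, -6.2]
grip_width: 0.035
```

Emit:
arm_command:
  plan:
    - {"delta_pos":[5,0,0],"yaw":0}
    - {"delta_pos":[12,0,0],"yaw":0}
    - {"delta_pos":[14,0,0],"yaw":0}
    - {"delta_pos":[10,0,0],"yaw":0}
    - {"delta_pos":[6,0,0],"yaw":0}
    - {"delta_pos":[2,0,0],"yaw":0}
    - {"delta_pos":[0,0,0],"yaw":0}
    - {"delta_pos":[0,0,0],"yaw":0}

```text
clock: 26.4
eef_pos: [0.6683, 0.0858, 0.0914]
orientation: [0.065, 0.704, -0.065, 0.704]
contact_force: [-0.5, 0.0, -4.7]
grip_width: 0.0347
```

Emit:
arm_command:
  plan:
    - {"delta_pos":[1,0,0],"yaw":0}
    - {"delta_pos":[1,0,0],"yaw":0}
    - {"delta_pos":[1,0,0],"yaw":0}
    - {"delta_pos":[0,0,0],"yaw":0}
    - {"delta_pos":[0,0,0],"yaw":0}
    - {"delta_pos":[0,0,0],"yaw":0}
    - {"delta_pos":[0,0,0],"yaw":0}
    - {"delta_pos":[0,0,0],"yaw":0}

```text
clock: 27.4
eef_pos: [0.668, 0.0858, 0.0879]
orientation: [0.065, 0.704, -0.065, 0.704]
contact_force: [-0.2, -0.0, -5.8]
grip_width: 0.0349
```

Emit:
arm_command:
  plan:
    - {"delta_pos":[0.7,0,0],"yaw":0}
    - {"delta_pos":[0.7,0,0],"yaw":0}
    - {"delta_pos":[0.6,0,0],"yaw":0}
    - {"delta_pos":[0.5,0,0],"yaw":0}
    - {"delta_pos":[0,0,0],"yaw":0}
    - {"delta_pos":[0,0,0],"yaw":0}
    - {"delta_pos":[0,0,0],"yaw":0}
    - {"delta_pos":[0,0,0],"yaw":0}

```text
clock: 28.4
eef_pos: [0.668, 0.0858, 0.0854]
orientation: [0.065, 0.704, -0.065, 0.704]
contact_force: [0.1, -0.1, -5.0]
grip_width: 0.0345
```

Emit:
arm_command:
  plan:
    - {"delta_pos":[0.5,0,0],"yaw":0}
    - {"delta_pos":[0.5,0,0],"yaw":0}
    - {"delta_pos":[0,0,0],"yaw":0}
    - {"delta_pos":[0,0,0],"yaw":0}
    - {"delta_pos":[0,0,0],"yaw":0}
    - {"delta_pos":[0,0,0],"yaw":0}
    - {"delta_pos":[0,0,0],"yaw":0}
    - {"delta_pos":[0,0,0],"yaw":0}

```text
clock: 29.4
eef_pos: [0.668, 0.0858, 0.0849]
orientation: [0.065, 0.704, -0.065, 0.704]
contact_force: [-4.4, -0.4, 4.0]
grip_width: 0.0347
```

Contact is made, so I release and rise.

Emit:
arm_command:
  plan:
    - {"delta_pos":[0,0,0],"yaw":0}
    - {"delta_pos":[0,0,0],"yaw":0}
    - {"delta_pos":[0,0,0],"yaw":0}
    - {"delta_pos":[-5,0,0],"yaw":0}
    - {"delta_pos":[-30,0,0],"yaw":0}
    - {"delta_pos":[-50,0,0],"yaw":0}
    - {"delta_pos":[-55,0,0],"yaw":0}
    - {"delta_pos":[-50,0,0],"yaw":0}
  hand: 0.75

```text
clock: 30.4
eef_pos: [0.668, 0.0857, 0.2769]
orientation: [0.065, 0.703, -0.065, 0.705]
contact_force: [0.9, -0.5, -0.7]
grip_width: 0.0642
```

Emit:
arm_command:
  plan:
    - {"delta_pos":[0,0,-30],"yaw":0}
    - {"delta_pos":[0,0,-40],"yaw":0}
    - {"delta_pos":[0,0,-40],"yaw":0}
    - {"delta_pos":[0,0,-20],"yaw":0}
    - {"delta_pos":[0,0,0],"yaw":0}
    - {"delta_pos":[0,0,0],"yaw":0}
    - {"delta_pos":[0,0,0],"yaw":0}
    - {"delta_pos":[0,0,0],"yaw":0}

```text
clock: 31.4
eef_pos: [0.5408, 0.1094, 0.274]
orientation: [0.065, 0.704, -0.065, 0.704]
contact_force: [-0.5, -1.5, -0.3]
grip_width: 0.0641
```

```bash
python3 - <<'E'
from h import *
c,P=cam("side");im,d=robot.capture("side");cv2.imwrite("pics/side2.png",im);X=cloud(c,P,d)
m=(X[...,2]>.029)&(X[...,2]<.045)&(abs(X[...,0]-.668)<.05)&(abs(X[...,1]-.086)<.05);Y=X[m];print("side block",len(Y),np.median(Y,0))
A=np.c_[Y[:,:2],np.ones(len(Y))];print("plane",np.linalg.lstsq(A,Y[:,2],rcond=None)[0])
c,P=cam("top");im,d=robot.capture("top");X=cloud(c,P,d)
for n,q in(("block2",(.504,-.153,.03)),("block1",(.668,.086,.035)),("grip",(.5565,.2235,.127))):
    Y=X[(np.abs(X-q)<[.045,.045,.009]).all(-1)];print(n,len(Y),np.median(Y,0),rect(Y) if len(Y)>3 else 0)
a=cv2.imread("pics/side2.png")[100:300,200:440]
cv2.imwrite("pics/side2z.png",cv2.resize(a,None,fx=3,fy=3,interpolation=cv2.INTER_CUBIC))
E
```

```text
side block 287 [0.6654 0.0839 0.0349]
plane [0.0088 0.0272 0.0266]
block2 283 [ 0.5049 -0.1547  0.03  ] [ 0.5045 -0.1537  0.0627  0.0366  0.5362]
block1 124 [0.6775 0.0735 0.0347] [ 0.6651  0.0798  0.0649  0.0288 -8.8585]
grip 0 [nan nan nan] 0
  return _methods._mean(a, axis=axis, dtype=dtype,
  ret = um.true_divide(
```

View pics/side2z.png

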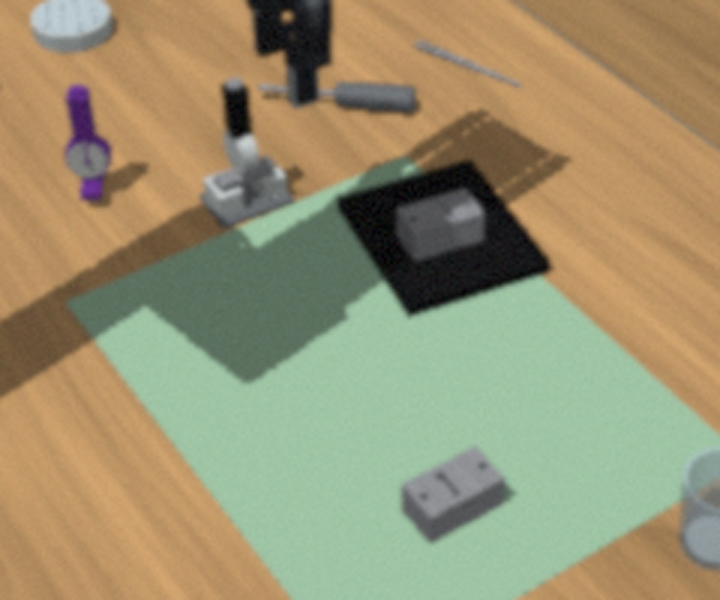

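The picture shows the block flat in the tray at (440,220), the other block untouched at (455,490), and the gauge upright on its stand at (240,150). I'm handing in.

```bash
python3 -c "
from rig import robot
print(robot.finish_job(),robot.get_state()['clock'])"
```

```text
the job is handed in; nothing more can be done
the job is handed in; nothing more can be done
```

I gauged the left block (start at about x 0.48, y 0.07), found its keyway about 5 mm deep, and set that block in the tray. I then handed the job in; no verdict was reported.

- **Gauging:** The probe met the keyway floor about 7 mm before the base sat flat. The needle stood at roughly 95–100°, which means the probe was about 7 mm in. The gauge was held flat for about 2 s at roughly 12 N.
- **Gauge back on its stand:** It went down at the pose it was picked from, and contact force showed it seated before release. Both later pictures show it upright. The last top-camera check on its grip found no points because the arm was in the way, but an earlier one after release was within about 2 mm of the start.
- **Shallow block:** It was lowered into the tray until contact and then released. The side camera put its top at 34.9 mm with a fitted tilt of about 0.03 rad, which fits a tray floor about 5 mm thick. The top camera saw only part of the block, so its centre there came out a few mm off.
- **Other block:** It moved less than 2 mm, which is within the measurement error. I checked the screwdriver by eye only, and the jar and tin lay well away from all motion.
- **Unresolved:** One wrist-camera conversion to tool coordinates was about 3 mm off my hand check. I placed the probe by its distance from the gauge in the same image, so this did not matter.

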